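# Whetstone on the finds-lab measuring board

## Robot

A 6-joint arm with a two-finger parallel gripper is mounted at the origin on the work surface. World frame = base frame: x ahead of the robot, y to its left, z up, the work surface at z = 0. Lengths are in m, angles in rad, forces in N, time in s.
With the tool pointing down it reaches from about 0.225 to 0.875 m from the base axis. Payload 3.4 kg.
Tool frame: the origin (TCP) lies at the very end of the fingers, on their centre line; the grasp point (between the pads) lies 19 mm behind it (manip.pinch_z is the distance from the TCP to the grasp point, in m); z points along the fingers, y is the line along which they close (so a half turn about z gives the same grasp; the last joint's range is limited). The gripper opens to 85 mm and grips with 20 to 120 N. Pads are 22 mm wide; open, the fingers measure 114 mm over their backs; the gripper's body (76 mm by 85 mm) begins 54 mm behind the grasp point. The pads swing forward as they close: fully open they stand 13 mm farther back than shut.
Start: joints at [1.037, 0.276, 1.505, -0, 1.361, -0.121], TCP at [0.231, 0.527, 0.231] pointing down, gripper open.
Joint ranges: [-2.89, 2.89], [-0.75, 2.08], [0.22, 2.7], [-1.18, 4.32], [0.11, 2.71], [-2.7, 2.7]. Speed limits (rad/s): [2.57, 2.57, 3.14, 3.14, 3.14, 3.14].

## Interface

Orientations are given as a unit quaternion [w, x, y, z].
In Python, from rig import manip gives the robot as it stands. The module is installed in compiled form; this text tells all that it offers.
- The arm moves only by the shell command python3 -m jog 'ROWS' [FORCE]. ROWS is JSON, a list of rows, each an object of numbers: "dx", "dy", "dz": the shift along the tool's x, y, z each as a share of 25 cm, from -1 to 1; "ax", "ay", "az": the turn, a rotation vector about the tool's x, y, z each as a share of 90 degrees, from -1 to 1; "grip": the opening, from -1 (shut) to 1 (fully open), so that 0 is half open. A call has 1 to 5 rows; each row is the pose to reach, as a shift and turn from the pose commanded when the call began, along the tool's axes at that moment; what a row does not reach only later rows make up. A row lasts 1/12 s, in which the tool goes at most 41.7 mm and 7.16 degrees, less where a joint would pass 70% of its speed; a pose out of reach is approached as far as the arm can. A call with a number of a shift or a turn outside -1 to 1 is refused whole. A call with a gripper value outside its range is refused whole. The fingers move at their own pace and stop on an object; FORCE is the grip in N (left out, the last holds). Time passes only in rows, so rows that repeat a pose let the fingers close. It gives the time, the measured TCP pose, the force, the opening and the grip force at its end, in the units of the state.
- manip.get_state(): the state, without advancing time (a new reading comes with each control period).
- manip.get_image(name): name is "scene" or "top" or "wrist"; returns a dict with "img" (480x640x3 uint8, red, green, blue), "mtx" (3x3 intrinsics, pixels), "world_to_cam" (4x4, takes a point from world to camera coordinates); the wrist camera has in their place "T_tool_cam" (4x4, takes a point from camera to tool coordinates, whose origin is the TCP and whose axes are the flange's). Camera axes: x right, y down, z forward; pixel columns grow to the right and rows downward; lengths in m; the calibration is good to about 2 mm. The wrist camera is an equidistant fisheye: a pixel r from the principal point sees the ray r / f radians off the axis. A picture is of the moment at which its call begins: read the wrist's pose just before it. There is no depth.
- manip.sign_off(): hands the job in; it is judged then, once.
The state is a dict: "clock": time; "qpos": joint angles; "qd": joint speeds; "effort": joint torques, N m; "position": TCP position; "ee_rot": TCP orientation; "contact_force": force on the tool from outside, world axes, zero at the start; "moment": the same for the moment, N m; "width": finger opening in m; "gripper_force": force on a finger pad.
Only numpy, scipy, OpenCV 4.12 (cv2) and the standard library are available. Lean on these libraries where they do the work, as an engineer would, in place of code of your own. Each camera call takes 0.05 s, during which the arm holds its last target. There are 200 camera calls.

## Task

Measure the blue-grey whetstone: lay it flat and lengthways along the red middle line of the measuring board, between the wooden slide and the dark end stop, then push the slide along until the whetstone is held snugly between slide and stop. Push the slide at its red centre mark, because it jams when pushed off-centre; leave the red clay bar where it lies.

Things in the scene. Friction and masses are not known exactly. Their poses are not given: they have to be found in the camera images.
- board: fixed plywood measuring board 186 (x) by 400 (y) mm, origin at the centre of its underside, z up. Channel floor 15 mm above origin, red line at x = 0. Channel x -75 to 75 between side rails; metal strips on the rails overhang to x = -67 and 67, tops 21.5 mm above the floor. Dark end stop at y = 180 to 200, top 60 mm above the table; -y end open. The slide is pushed towards +y
- slide: wooden slide, 0.4 to 0.9 kg, loose in the channel; origin at its underside centre, axes as the board. Foot 147 (x) by 58 (y) by 16 mm under the strips; pale block on it 120 by 58, top 36 mm above origin; push on the flat back, y = -29. Red mark on top and back at x = 0. Starts at board y -165 to -105, stays where left. Glides with a few N if pushed within 15 mm of the mark; 45 mm off, it jams
- whetstone: the whetstone: blue-grey stone bar 120 mm (its x) by 36 mm (y) by 28 mm high, about 0.3 kg, with a dark drilled dimple near its +x end, loose on the table left or right of the board; origin at the centre of its underside, z up. Either end may face the stop
- clay_bar: bystander: red-brown fired clay bar 110 mm (x) by 34 mm (y) by 30 mm high, loose on the table on the other side of the board; origin at the centre of its underside. Leave it alone
Mind the look-alikes: they are no part of the job. What is shaped like the whetstone but yellow is not meant.

How it is judged:
At the end, for the whole second after the job is handed in: The whetstone lies flat and at rest in the channel between slide and stop, its middle within 35 mm of the centre line, its length within 11 degrees of it; the slide is home with at most 15 mm of slack in all (slide origin beyond board y = 16 mm; tight is 31), flat in its channel, at rest (x of whetstone in the frame of board between -0.035 and 0.035 m and y of whetstone in the frame of board between 0.1 and 0.13 m and z of whetstone in the frame of board between 0.009 and 0.022 m and angle between the x axis of whetstone and the y axis of board, either way round below 0.2 rad and angle between whetstone's own z axis and vertical below 0.15 rad and y of slide in the frame of board above 0.016 m and z of slide in the frame of board below 0.022 m and linear speed of each of whetstone, slide below 0.01 m/s); the robot touches nothing.
It fails at once if the clay bar is moved more than 30 mm (distance of clay_bar from where it was at the start of the episode above 0.03 m).
It also fails if it takes over 54 s, if anything falls off the work surface, if the arm or the gripper's body presses on something with over 40 N, if the wrist force passes 120 N, or if a joint passes its speed limit or range.

## Working session

There is one attempt and no reset: what is moved stays moved. The work goes in short steps, Python scripts to look and compute and a shell command to move; the robot and the scene stay as the last step left them, time stands still between calls to the robot, and variables do not carry over. Pictures are saved under pics/ and viewed, at most 10 in all, crops included, and the job is handed in when it is done.

```bash
mkdir -p pics; python3 - <<'E'
from rig import manip
import cv2,numpy as np
s=manip.get_state();print({k:np.round(v,4).tolist() for k,v in s.items()}, manip.pinch_z)
for n in("top","scene"):
    d=manip.get_image(n);cv2.imwrite(f"pics/{n}0.png",d["img"][:,:,::-1]);np.savez(f"{n}0.npz",**d)
    T=np.linalg.inv(d["world_to_cam"]);print(n,T.round(3).tolist(),d["mtx"].round(1).tolist())
E
```

```text
{'clock': 0.0, 'qpos': [1.037, 0.2766, 1.5061, -0.0, 1.3607, -0.121], 'qd': [-0.0011, -0.0014, 0.0017, -0.0013, 0.0011, 0.0001], 'effort': [-0.0013, -41.6784, -24.5798, -0.0002, 0.0114, -0.0], 'position': [0.2304, 0.5262, 0.2304], 'ee_rot': [-0.0003, 0.2049, 0.9788, -0.0009], 'contact_force': [-0.2482, 0.3944, -0.1221], 'moment': [-0.0569, 0.0102, -0.0392], 'gripper_force': 0.0, 'width': 0.0857} 0.0187
top [[0.014, -0.999, 0.047, 0.48], [-1.0, -0.014, -0.001, -0.016], [0.002, -0.047, -0.999, 0.915], [0.0, 0.0, 0.0, 1.0]] [[460.8, 0.0, 321.3], [0.0, 460.8, 241.3], [0.0, 0.0, 1.0]]
scene [[0.206, 0.815, -0.542, 1.048], [0.978, -0.18, 0.101, -0.099], [-0.015, -0.551, -0.835, 0.84], [0.0, 0.0, 0.0, 1.0]] [[523.9, 0.0, 315.5], [0.0, 523.9, 239.8], [0.0, 0.0, 1.0]]
```

View pics/top0.png

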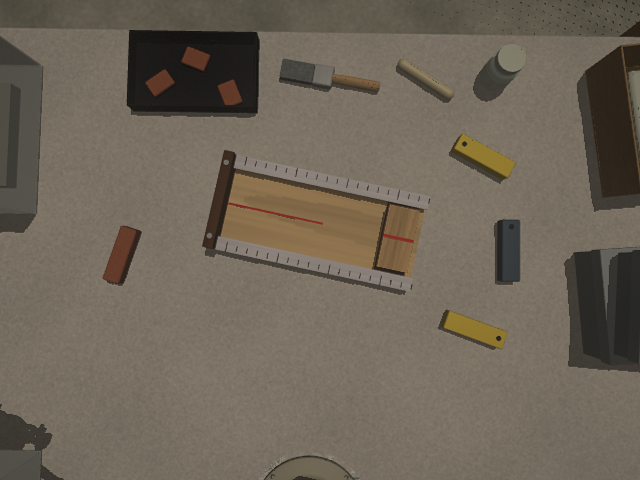

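View pics/scene0.png

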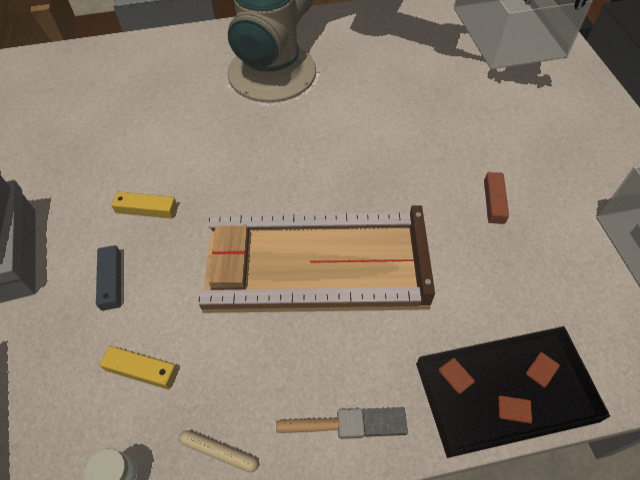

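Top view: whetstone at about (508,250) with its dimple at (508,226). The slide is at (400,239), the stop at (220,200), the red line runs (230,204)–(322,223), and the clay bar is at (122,255).

```bash
cat >h.py <<'E'
import numpy as np,cv2
def ray(d,uv,z):
    uv=np.atleast_2d(uv).astype(float);T=np.linalg.inv(d["world_to_cam"])
    r=np.c_[uv,np.ones(len(uv))]@np.linalg.inv(d["mtx"]).T@T[:3,:3].T
    return T[:3,3]+r*((z-T[2,3])/r[:,2])[:,None]
def blobs(img,f,mn=20):
    h=cv2.cvtColor(img,cv2.COLOR_RGB2HSV).astype(int);m=f(*np.moveaxis(h,2,0)).astype(np.uint8)
    n,l,st,c=cv2.connectedComponentsWithStats(m)
    return [(c[i],st[i],np.argwhere(l==i)[:,::-1]) for i in range(1,n) if st[i,4]>=mn]
def rect(p): # xy metres -> centre, size, angle of long axis
    (c,(a,b),t)=cv2.minAreaRect((p[:,:2]*1000).astype(np.float32))
    if a<b:a,b,t=b,a,t+90
    return np.round(c,1),round(a,1),round(b,1),round((t+90)%180-90,1)
E
python3 - <<'E'
from h import *
for n in("top","scene"):
    d=np.load(n+"0.npz");im=d["img"];print(n)
    for c,s,p in blobs(im,lambda h,s,v:((h<6)|(h>174))&(s>140)&(v>80),15):
        if s[4]<600: print("red",c.round(),s[4],[rect(ray(d,p,z)) for z in (.015,.051)])
    for c,s,p in blobs(im,lambda h,s,v:(h>95)&(h<125)&(s>40)&(v>25)&(v<130),200): print("stone",c.round(),s[4],rect(ray(d,p,.028)),rect(ray(d,p,.0)))
d=np.load("top0.npz")
print("slide rear mark, screws",ray(d,[[414,241]],.051),ray(d,[[227,162],[209,236]],.06))
E
```

```text
top
red [276. 213.] 158 [(array([576.4,  74.9]), 188.5, 3.6, 78.6), (array([572.5,  71.3]), 181.0, 3.4, 78.6)]
red [398. 238.] 91 [(array([ 530.8, -166.2]), 59.8, 5.9, 78.7), (array([ 528.7, -160.2]), 57.4, 5.7, 78.7)]
scene
red [229. 252.] 83 [(array([ 503.7, -163.6]), 60.1, 4.4, 77.6), (array([ 527.4, -160.8]), 57.4, 4.2, 77.6)]
red [361. 261.] 118 [(array([575.3,  74.3]), 189.1, 3.3, 78.5), (array([595.9,  66.8]), 180.8, 3.1, 78.5)]
slide rear mark, screws [[ 0.52348213 -0.19064019  0.051     ]] [[0.66617795 0.16189857 0.06      ]
 [0.52703079 0.1920684  0.06      ]]
```

```bash
python3 - <<'E'
from h import *
for n,q in(("top",(508,250)),("scene",(108,278))):
    d=np.load(n+"0.npz");im=d["img"];h=cv2.cvtColor(im,cv2.COLOR_RGB2HSV);print(n,h[q[1],q[0]],h[q[1],q[0]+30])
    for c,s,p in blobs(im,lambda h,s,v:(h>95)&(h<130)&(s>25)&(v>25)&(v<110),150):
        if abs(c-q).max()<30:print(c.round(),s,rect(ray(d,p,.028)))
E
```

```text
top [96 21 61] [ 18  46 123]
scene [98 28 73] [ 17  41 167]
[106. 274.] [ 96 246  20  59 862] (array([ 511.3, -383. ]), 116.6, 32.8, 0.1)
```

```bash
python3 - <<'E'
from h import *
for n,q in(("top",(508,250)),("scene",(108,278))):
    d=np.load(n+"0.npz");im=d["img"]
    for lo in (40,50,57,65):
      for c,s,p in blobs(im,lambda h,s,v:(h>75)&(h<135)&(s>12)&(v>lo)&(v<110),150):
        if abs(c-q).max()<30:print(n,lo,c.round(),s,rect(ray(d,p,.028)))
d=np.load("top0.npz");print(d["img"][250,490:530].max(1),d["img"][210:290,510].max(1))
E
```

```text
top 40 [510. 251.] [502 220  17  61 981] (array([ 510.1, -380.4]), 116.2, 30.9, -0.3)
top 50 [510. 251.] [503 220  16  61 951] (array([ 510. , -381.4]), 116.2, 29.0, -0.3)
top 57 [510. 251.] [503 220  16  60 912] (array([ 510.9, -381.4]), 114.0, 29.0, -0.3)
scene 40 [106. 275.] [  96  246   21   60 1049] (array([ 512.8, -382.1]), 120.3, 34.3, -0.3)
scene 50 [106. 275.] [  96  246   21   60 1048] (array([ 512.5, -382.1]), 119.7, 34.3, -0.3)
scene 57 [106. 275.] [  96  246   20   59 1036] (array([ 511.4, -383. ]), 117.7, 32.8, 0.1)
scene 65 [106. 274.] [ 96 246  20  58 976] (array([ 510.8, -382.9]), 116.2, 32.7, -0.3)
[122 123 125 126 120  63  64  40  35  37  36  36  47  61  62  62  61  62
  61  62  61  61  60  61  60  60  60  59  59  64 110 127 127 124 121 120
 123 125 124 124] [124 126 127 126 124 123 123 125 125  96  55  64  63  62  46  39  39  40
  40  55  62  63  62  63  61  61  60  62  62  62  62  62  62  62  62  62
  61  62  61  62  61  61  60  61  61  61  62  61  61  61  61  62  60  61
  61  61  60  60  60  60  61  60  60  61  61  60  60  59  61  60  56  49
  67  65  78 132 130 125 122 121]
```

```bash
cat >go.py <<'E'
# work out the remaining shift/turn (in jog units) from measured pose to a tool-down target: x y z yaw_of_tool_y(deg) [sense]
import sys,numpy as np
from rig import manip
from scipy.spatial.transform import Rotation as R
x,y,z,yaw=map(float,sys.argv[1:5]); s=manip.get_state()
w=s["ee_rot"];r=R.from_quat([w[1],w[2],w[3],w[0]])
c,n=np.cos(np.radians(yaw)),np.sin(np.radians(yaw))
g=R.from_matrix(np.c_[[-n,c,0],[c,n,0],[0,0,-1]].dot(np.diag([1,1,1])) if False else np.array([[-n,c,0],[c,n,0],[0,0,-1.]]))
d=r.inv().apply(np.array([x,y,z])-s["position"])
t=(r.inv()*g).as_rotvec()
k=max(1,np.linalg.norm(d)/.21); 
print("t %.2f pos %s w %.4f F %s | shift %s  5-row %s | turn deg %s share %s"%(s["clock"],s["position"].round(4),s["width"],s["contact_force"].round(1),(d/.25).round(3),(d/.25/k).round(3),np.degrees(t).round(1),(t/(np.pi/2)).round(3)))
E
python3 go.py .511 -.382 .20 -90
```

```text
t 0.10 pos [0.2304 0.5263 0.2305] w 0.0855 F [-0.5 -0.5 -0.7] | shift [-2.486 -2.877  0.126]  5-row [-0.549 -0.635  0.028] | turn deg [-0.000e+00  1.000e-01  1.563e+02] share [-0.000e+00  1.000e-03  1.737e+00]
```

```bash
python3 -m jog '[{"dx":-0.55,"dy":-0.63,"dz":0.03,"az":0.39,"grip":1},{"dx":-0.55,"dy":-0.63,"dz":0.03,"az":0.39,"grip":1},{"dx":-0.55,"dy":-0.63,"dz":0.03,"az":0.39,"grip":1},{"dx":-0.55,"dy":-0.63,"dz":0.03,"az":0.39,"grip":1},{"dx":-0.55,"dy":-0.63,"dz":0.03,"az":0.39,"grip":1}]' 40; python3 go.py .511 -.382 .20 -90
```

```text
t 0.10 pos [0.2304 0.5263 0.2305] w 0.0855 F [-0.5 -0.5 -0.7] | shift [-2.486 -2.877  0.126]  5-row [-0.549 -0.635  0.028] | turn deg [-0.000e+00  1.000e-01  1.563e+02] share [-0.000e+00  1.000e-03  1.737e+00]schema error: expected keys dx, dy, dz, ax, ay, az, grip
```

All keys are required in every row.

```bash
python3 -m jog '[{"dx":-0.55,"dy":-0.63,"dz":0.03,"ax":0,"ay":0,"az":0.39,"grip":1},{"dx":-0.55,"dy":-0.63,"dz":0.03,"ax":0,"ay":0,"az":0.39,"grip":1},{"dx":-0.55,"dy":-0.63,"dz":0.03,"ax":0,"ay":0,"az":0.39,"grip":1},{"dx":-0.55,"dy":-0.63,"dz":0.03,"ax":0,"ay":0,"az":0.39,"grip":1},{"dx":-0.55,"dy":-0.63,"dz":0.03,"ax":0,"ay":0,"az":0.39,"grip":1}]' 40; python3 go.py .511 -.382 .20 -90
```

```text
clock: 0.52
position: [0.293, 0.3262, 0.2234]
ee_rot: [0.0, 0.493, 0.87, -0.0]
contact_force: [0.6, -0.1, -0.2]
width: 0.0851
gripper_force: 0.0
t 0.52 pos [0.293  0.3262 0.2234] w 0.0851 F [ 0.6 -0.1 -0.2] | shift [-2.878 -0.71   0.095]  5-row [-0.815 -0.201  0.027] | turn deg [  0.   0. 121.] share [0.000e+00 1.000e-03 1.344e+00]
```

```bash
python3 -m jog '[{"dx":-0.81,"dy":-0.2,"dz":0.03,"ax":0,"ay":0,"az":0.39,"grip":1},{"dx":-0.81,"dy":-0.2,"dz":0.03,"ax":0,"ay":0,"az":0.39,"grip":1},{"dx":-0.81,"dy":-0.2,"dz":0.03,"ax":0,"ay":0,"az":0.39,"grip":1},{"dx":-0.81,"dy":-0.2,"dz":0.03,"ax":0,"ay":0,"az":0.39,"grip":1},{"dx":-0.81,"dy":-0.2,"dz":0.03,"ax":0,"ay":0,"az":0.39,"grip":1}]'; python3 go.py .511 -.382 .20 -90
```

```text
clock: 0.93
position: [0.3551, 0.1276, 0.2162]
ee_rot: [0.0, 0.732, 0.681, 0.0]
contact_force: [0.7, 0.5, -0.3]
width: 0.0855
gripper_force: 0.0
t 0.93 pos [0.3551 0.1276 0.2162] w 0.0855 F [ 0.7  0.5 -0.3] | shift [-1.988  0.77   0.065]  5-row [-0.783  0.303  0.026] | turn deg [ 0.  -0.  85.8] share [ 0.    -0.     0.954]
```

```bash
python3 -m jog '[{"dx":-0.78,"dy":0.3,"dz":0.03,"ax":0,"ay":0,"az":0.39,"grip":1},{"dx":-0.78,"dy":0.3,"dz":0.03,"ax":0,"ay":0,"az":0.39,"grip":1},{"dx":-0.78,"dy":0.3,"dz":0.03,"ax":0,"ay":0,"az":0.39,"grip":1},{"dx":-0.78,"dy":0.3,"dz":0.03,"ax":0,"ay":0,"az":0.39,"grip":1},{"dx":-0.78,"dy":0.3,"dz":0.03,"ax":0,"ay":0,"az":0.39,"grip":1}]'; python3 go.py .511 -.382 .20 -90
```

```text
clock: 1.35
position: [0.4167, -0.0715, 0.2087]
ee_rot: [-0.0, 0.904, 0.428, 0.0]
contact_force: [0.9, 0.8, 0.1]
width: 0.0854
gripper_force: 0.0
t 1.35 pos [ 0.4167 -0.0715  0.2087] w 0.0854 F [0.9 0.8 0.1] | shift [-0.721  1.079  0.034]  5-row [-0.467  0.698  0.022] | turn deg [-0.  -0.  50.7] share [-0.    -0.     0.563]
```

```bash
python3 -m jog '[{"dx":-0.46,"dy":0.69,"dz":0.02,"ax":0,"ay":0,"az":0.39,"grip":1},{"dx":-0.46,"dy":0.69,"dz":0.02,"ax":0,"ay":0,"az":0.39,"grip":1},{"dx":-0.46,"dy":0.69,"dz":0.02,"ax":0,"ay":0,"az":0.39,"grip":1},{"dx":-0.46,"dy":0.69,"dz":0.02,"ax":0,"ay":0,"az":0.39,"grip":1},{"dx":-0.46,"dy":0.69,"dz":0.02,"ax":0,"ay":0,"az":0.39,"grip":1}]'; python3 go.py .511 -.382 .14 -90
```

```text
clock: 1.77
position: [0.4787, -0.2695, 0.2033]
ee_rot: [-0.0, 0.991, 0.135, -0.0]
contact_force: [0.5, -0.2, 0.7]
width: 0.0853
gripper_force: 0.0
t 1.77 pos [ 0.4787 -0.2695  0.2033] w 0.0853 F [ 0.5 -0.2  0.7] | shift [0.004 0.468 0.253]  5-row [0.004 0.468 0.253] | turn deg [-0.   0.  15.6] share [-0.     0.     0.173]
```

```bash
python3 -m jog '[{"dx":0,"dy":0.468,"dz":0.25,"ax":0,"ay":0,"az":0.173,"grip":1},{"dx":0,"dy":0.468,"dz":0.25,"ax":0,"ay":0,"az":0.173,"grip":1},{"dx":0,"dy":0.468,"dz":0.25,"ax":0,"ay":0,"az":0.173,"grip":1},{"dx":0.004,"dy":0.468,"dz":0.25,"ax":0,"ay":0,"az":0.173,"grip":1},{"dx":0.004,"dy":0.468,"dz":0.25,"ax":0,"ay":0,"az":0.173,"grip":1}]'; python3 go.py .511 -.382 .004 -90
python3 - <<'E'
from rig import manip
import cv2
cv2.imwrite("pics/w1.png",manip.get_image("wrist")["img"][:,:,::-1])
E
```

```text
clock: 2.18
position: [0.5112, -0.3812, 0.1382]
ee_rot: [-0.001, 1.0, 0.002, -0.002]
contact_force: [-0.5, 0.7, 0.5]
width: 0.0856
gripper_force: 0.0
t 2.18 pos [ 0.5112 -0.3812  0.1382] w 0.0856 F [-0.5  0.7  0.5] | shift [0.001 0.005 0.537]  5-row [0.001 0.005 0.537] | turn deg [-0.2  0.2  0.3] share [-0.002  0.002  0.003]
```

View pics/w1.png

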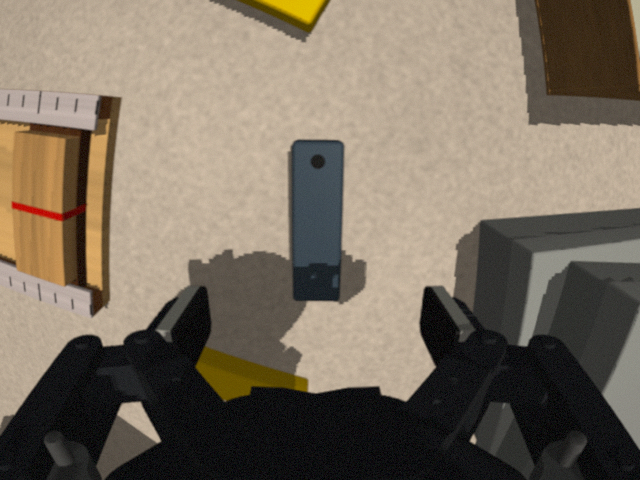

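The stone is centred between the open fingers: x px 293–343, against finger tips at about 210 and 422. Next is the descent.

```bash
python3 -m jog '[{"dx":0,"dy":0.004,"dz":0.15,"ax":0,"ay":0,"az":0,"grip":1},{"dx":0,"dy":0.004,"dz":0.3,"ax":0,"ay":0,"az":0,"grip":1},{"dx":0,"dy":0.004,"dz":0.42,"ax":0,"ay":0,"az":0,"grip":1},{"dx":0,"dy":0.004,"dz":0.5,"ax":0,"ay":0,"az":0,"grip":1},{"dx":0,"dy":0.004,"dz":0.53,"ax":0,"ay":0,"az":0,"grip":1}]'; python3 -m jog '[{"dx":0,"dy":0,"dz":0,"ax":0,"ay":0,"az":0,"grip":-0.5},{"dx":0,"dy":0,"dz":0,"ax":0,"ay":0,"az":0,"grip":-0.5},{"dx":0,"dy":0,"dz":0,"ax":0,"ay":0,"az":0,"grip":-0.5},{"dx":0,"dy":0,"dz":0,"ax":0,"ay":0,"az":0,"grip":-0.5},{"dx":0,"dy":0,"dz":0,"ax":0,"ay":0,"az":0,"grip":-0.5}]' 50
```

```text
clock: 2.65
position: [0.5101, -0.377, 0.0069]
ee_rot: [-0.002, 1.0, 0.004, -0.002]
contact_force: [0.2, 0.6, -0.5]
width: 0.0853
gripper_force: 0.0
clock: 3.07
position: [0.5133, -0.3817, 0.0114]
ee_rot: [0.002, 1.0, 0.003, 0.002]
contact_force: [0.4, -0.7, 6.9]
width: 0.0346
gripper_force: 53.0
```

```bash
python3 -m jog '[{"dx":0,"dy":0,"dz":-0.1,"ax":0,"ay":0,"az":0,"grip":-0.5},{"dx":0,"dy":0,"dz":-0.25,"ax":0,"ay":0,"az":0,"grip":-0.5},{"dx":0,"dy":0,"dz":-0.4,"ax":0,"ay":0,"az":0,"grip":-0.5},{"dx":0,"dy":0,"dz":-0.52,"ax":0,"ay":0,"az":0,"grip":-0.5},{"dx":0,"dy":0,"dz":-0.54,"ax":0,"ay":0,"az":0,"grip":-0.5}]';  python3 go.py .581 .102 .14 -11.4
python3 - <<'E'
from rig import manip
import cv2
cv2.imwrite("pics/w2.png",manip.get_image("wrist")["img"][:,:,::-1])
E
```

```text
clock: 3.48
position: [0.5145, -0.3829, 0.1507]
ee_rot: [0.004, 1.0, 0.003, 0.004]
contact_force: [1.6, -0.6, -1.8]
width: 0.0347
gripper_force: 51.9
t 3.48 pos [ 0.5145 -0.3829  0.1507] w 0.0347 F [ 1.6 -0.6 -1.8] | shift [ 0.278 -1.938  0.03 ]  5-row [ 0.119 -0.831  0.013] | turn deg [  0.7  -0.1 -78.2] share [ 0.008 -0.001 -0.869]
```

View pics/w2.png

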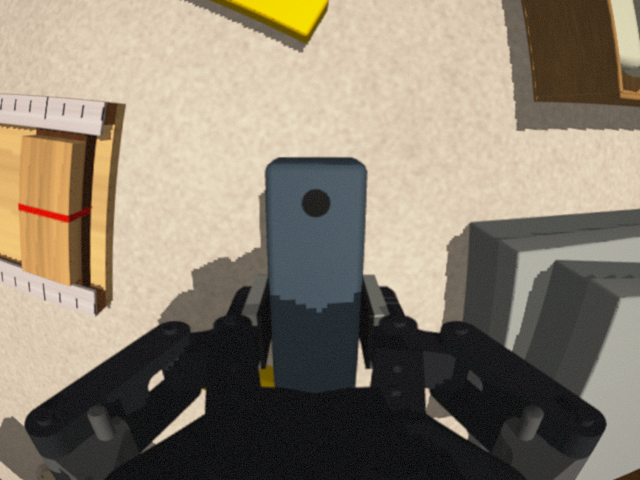

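Gripped squarely: the stone spans px 267–365 and looks level. I carry it over with the turn.

```bash
python3 -m jog '[{"dx":0.12,"dy":-0.82,"dz":0.01,"ax":0.008,"ay":0,"az":-0.37,"grip":-0.5},{"dx":0.12,"dy":-0.82,"dz":0.01,"ax":0.008,"ay":0,"az":-0.37,"grip":-0.5},{"dx":0.12,"dy":-0.82,"dz":0.01,"ax":0.008,"ay":0,"az":-0.37,"grip":-0.5},{"dx":0.12,"dy":-0.82,"dz":0.01,"ax":0.008,"ay":0,"az":-0.37,"grip":-0.5},{"dx":0.12,"dy":-0.82,"dz":0.01,"ax":0.008,"ay":0,"az":-0.37,"grip":-0.5}]';  python3 go.py .581 .102 .14 -11.4
```

```text
clock: 3.95
position: [0.5387, -0.1728, 0.1389]
ee_rot: [-0.008, 0.956, 0.292, -0.002]
contact_force: [1.0, -0.2, -3.2]
width: 0.035
gripper_force: 52.0
t 3.95 pos [ 0.5387 -0.1728  0.1389] w 0.0350 F [ 1.  -0.2 -3.2] | shift [ 0.754 -0.817  0.01 ]  5-row [ 0.57  -0.617  0.008] | turn deg [ -0.9  -0.4 -44.7] share [-0.009 -0.005 -0.496]
```

```bash
python3 -m jog '[{"dx":0.57,"dy":-0.61,"dz":0,"ax":0,"ay":0,"az":-0.36,"grip":-0.5},{"dx":0.57,"dy":-0.61,"dz":0,"ax":0,"ay":0,"az":-0.36,"grip":-0.5},{"dx":0.57,"dy":-0.61,"dz":0,"ax":0,"ay":0,"az":-0.36,"grip":-0.5},{"dx":0.57,"dy":-0.61,"dz":0,"ax":0,"ay":0,"az":-0.36,"grip":-0.5},{"dx":0.57,"dy":-0.61,"dz":0,"ax":0,"ay":0,"az":-0.36,"grip":-0.5}]';  python3 go.py .581 .102 .14 -11.4
```

```text
clock: 4.37
position: [0.5726, 0.0323, 0.1413]
ee_rot: [-0.007, 0.837, 0.547, -0.0]
contact_force: [1.4, -0.6, -3.5]
width: 0.0351
gripper_force: 52.0
t 4.37 pos [0.5726 0.0323 0.1413] w 0.0351 F [ 1.4 -0.6 -3.5] | shift [ 0.269 -0.081  0.008]  5-row [ 0.269 -0.081  0.008] | turn deg [ -0.7  -0.5 -12.2] share [-0.007 -0.006 -0.136]
```

```bash
python3 -m jog '[{"dx":0.15,"dy":-0.05,"dz":0,"ax":-0.004,"ay":-0.006,"az":-0.08,"grip":-0.5},{"dx":0.269,"dy":-0.08,"dz":0,"ax":-0.007,"ay":-0.006,"az":-0.136,"grip":-0.5},{"dx":0.269,"dy":-0.08,"dz":0,"ax":-0.007,"ay":-0.006,"az":-0.136,"grip":-0.5},{"dx":0.269,"dy":-0.08,"dz":0,"ax":-0.007,"ay":-0.006,"az":-0.136,"grip":-0.5},{"dx":0.269,"dy":-0.08,"dz":0,"ax":-0.007,"ay":-0.006,"az":-0.136,"grip":-0.5}]';  python3 go.py .581 .102 .03 -11.4
python3 - <<'E'
from rig import manip
import cv2
cv2.imwrite("pics/w3.png",manip.get_image("wrist")["img"][:,:,::-1])
E
```

```text
clock: 4.78
position: [0.582, 0.0993, 0.1426]
ee_rot: [0.001, 0.775, 0.632, -0.0]
contact_force: [-0.2, -0.4, -3.1]
width: 0.0347
gripper_force: 51.9
t 4.78 pos [0.582  0.0993 0.1426] w 0.0347 F [-0.2 -0.4 -3.1] | shift [ 0.01  -0.006  0.45 ]  5-row [ 0.01  -0.006  0.45 ] | turn deg [ 0.   0.1 -0.3] share [ 0.     0.001 -0.003]
```

View pics/w3.png

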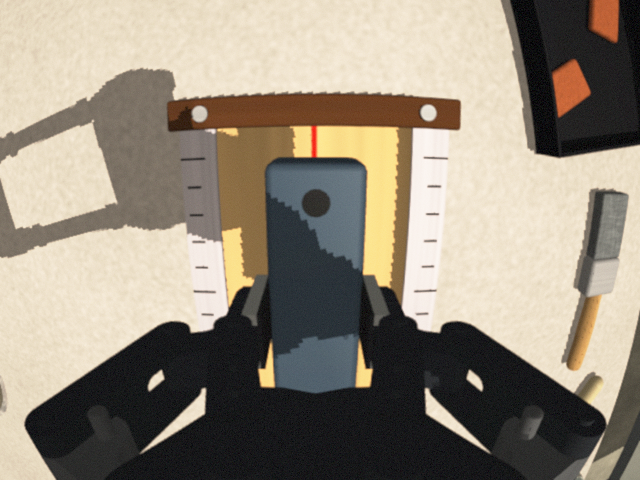

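The stone is aligned with the red line (x≈315 px) and with the stop screws at 200 and 428. Lowering.

```bash
python3 -m jog '[{"dx":0.01,"dy":0,"dz":0.13,"ax":0,"ay":0,"az":0,"grip":-0.5},{"dx":0.01,"dy":0,"dz":0.26,"ax":0,"ay":0,"az":0,"grip":-0.5},{"dx":0.01,"dy":0,"dz":0.36,"ax":0,"ay":0,"az":0,"grip":-0.5},{"dx":0.01,"dy":0,"dz":0.43,"ax":0,"ay":0,"az":0,"grip":-0.5},{"dx":0.01,"dy":0,"dz":0.43,"ax":0,"ay":0,"az":0,"grip":-0.5}]';  python3 go.py .581 .102 .025 -11.4
```

```text
clock: 5.25
position: [0.5805, 0.1, 0.0325]
ee_rot: [-0.001, 0.776, 0.63, -0.003]
contact_force: [0.2, -0.5, -4.1]
width: 0.035
gripper_force: 51.9
t 5.25 pos [0.5805 0.1    0.0325] w 0.0350 F [ 0.2 -0.5 -4.1] | shift [0.008 0.    0.03 ]  5-row [0.008 0.    0.03 ] | turn deg [-0.3  0.1 -0.5] share [-0.004  0.002 -0.005]
```

```bash
python3 -m jog '[{"dx":0,"dy":0,"dz":0.008,"ax":0,"ay":0,"az":0,"grip":-0.5},{"dx":0,"dy":0,"dz":0.016,"ax":0,"ay":0,"az":0,"grip":-0.5},{"dx":0,"dy":0,"dz":0.024,"ax":0,"ay":0,"az":0,"grip":-0.5},{"dx":0,"dy":0,"dz":0.024,"ax":0,"ay":0,"az":0,"grip":-0.5}]'
```

```text
clock: 5.58
position: [0.5852, 0.1019, 0.032]
ee_rot: [0.002, 0.776, 0.631, 0.002]
contact_force: [0.4, 0.5, -3.1]
width: 0.0349
gripper_force: 51.9
```

```bash
for i in 1 2 3 ; do :; done; python3 -m jog '[{"dx":0,"dy":0,"dz":0.008,"ax":0,"ay":0,"az":0,"grip":-0.5},{"dx":0,"dy":0,"dz":0.012,"ax":0,"ay":0,"az":0,"grip":-0.5},{"dx":0,"dy":0,"dz":0.012,"ax":0,"ay":0,"az":0,"grip":-0.5}]'
```

```text
clock: 5.83
position: [0.5844, 0.1023, 0.0282]
ee_rot: [0.002, 0.775, 0.632, 0.002]
contact_force: [-0.8, -0.6, -2.7]
width: 0.0347
gripper_force: 51.9
```

```bash
python3 -m jog '[{"dx":0,"dy":0,"dz":0.008,"ax":0,"ay":0,"az":0,"grip":-0.5},{"dx":0,"dy":0,"dz":0.012,"ax":0,"ay":0,"az":0,"grip":-0.5},{"dx":0,"dy":0,"dz":0.012,"ax":0,"ay":0,"az":0,"grip":-0.5}]'
```

```text
clock: 6.08
position: [0.5849, 0.1022, 0.0264]
ee_rot: [0.002, 0.775, 0.632, 0.002]
contact_force: [-0.8, -0.8, 5.2]
width: 0.035
gripper_force: 52.9
```

Contact with the floor felt (−3 → +5 N). Release and lift.

```bash
python3 -m jog '[{"dx":0,"dy":0,"dz":0,"ax":0,"ay":0,"az":0,"grip":0.5},{"dx":0,"dy":0,"dz":0,"ax":0,"ay":0,"az":0,"grip":0.5},{"dx":0,"dy":0,"dz":0,"ax":0,"ay":0,"az":0,"grip":0.5},{"dx":0,"dy":0,"dz":0,"ax":0,"ay":0,"az":0,"grip":0.5}]'; python3 -m jog '[{"dx":0,"dy":0,"dz":-0.1,"ax":0,"ay":0,"az":0,"grip":0.5},{"dx":0,"dy":0,"dz":-0.25,"ax":0,"ay":0,"az":0,"grip":0.5},{"dx":0,"dy":0,"dz":-0.4,"ax":0,"ay":0,"az":0,"grip":0.5},{"dx":0,"dy":0,"dz":-0.45,"ax":0,"ay":0,"az":0,"grip":-0.5},{"dx":0,"dy":0,"dz":-0.45,"ax":0,"ay":0,"az":0,"grip":-1}]'; python3 go.py .513 -.245 .13 -11.4
python3 - <<'E'
from rig import manip
import cv2,numpy as np
d=manip.get_image("top");cv2.imwrite("pics/t2.png",d["img"][:,:,::-1]);np.savez("top1.npz",**d)
E
```

```text
clock: 6.42
position: [0.5847, 0.1022, 0.0251]
ee_rot: [0.002, 0.775, 0.631, 0.002]
contact_force: [0.9, -0.8, -0.5]
width: 0.0641
gripper_force: 0.0
clock: 6.83
position: [0.587, 0.1024, 0.1419]
ee_rot: [0.004, 0.775, 0.632, 0.005]
contact_force: [0.4, 1.7, 0.3]
width: 0.0409
gripper_force: 0.0
t 6.83 pos [0.587  0.1024 0.1419] w 0.0409 F [0.4 1.7 0.3] | shift [-1.421 -0.009  0.044]  5-row [-0.84  -0.005  0.026] | turn deg [ 0.7 -0.2 -0.3] share [ 0.008 -0.002 -0.003]
```

View pics/t2.png

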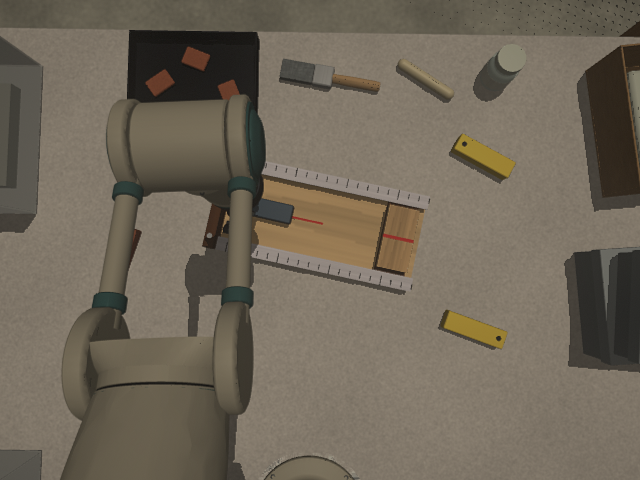

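The stone lies on the line near the stop, at (273,210), with the slide untouched at (398,238). Next the tool goes behind the slide.

```bash
python3 -m jog '[{"dx":-0.8,"dy":0,"dz":0,"ax":0.006,"ay":0,"az":0,"grip":-1},{"dx":-0.8,"dy":0,"dz":0,"ax":0.006,"ay":0,"az":0,"grip":-1},{"dx":-0.8,"dy":0,"dz":0,"ax":0.006,"ay":0,"az":0,"grip":-1},{"dx":-0.8,"dy":0,"dz":0,"ax":0.006,"ay":0,"az":0,"grip":-1},{"dx":-0.8,"dy":0,"dz":0,"ax":0.006,"ay":0,"az":0,"grip":-1}]'; python3 go.py .512 -.24 .13 -11.4
```

```text
clock: 7.3
position: [0.5412, -0.0957, 0.1351]
ee_rot: [-0.004, 0.775, 0.631, -0.003]
contact_force: [1.4, 0.6, 0.2]
width: -0.0001
gripper_force: 0.0
t 7.30 pos [ 0.5412 -0.0957  0.1351] w -0.0001 F [1.4 0.6 0.2] | shift [-0.589  0.003  0.02 ]  5-row [-0.589  0.003  0.02 ] | turn deg [-0.6  0.  -0.3] share [-0.006  0.    -0.003]
```

```bash
python3 -m jog '[{"dx":-0.15,"dy":0,"dz":0,"ax":0,"ay":0,"az":0,"grip":-1},{"dx":-0.3,"dy":0,"dz":0,"ax":0,"ay":0,"az":0,"grip":-1},{"dx":-0.45,"dy":0,"dz":0,"ax":0,"ay":0,"az":0,"grip":-1},{"dx":-0.59,"dy":0,"dz":0,"ax":0,"ay":0,"az":0,"grip":-1},{"dx":-0.59,"dy":0,"dz":0,"ax":0,"ay":0,"az":0,"grip":-1}]'; python3 -m jog '[{"dx":0,"dy":0,"dz":0.01,"ax":0,"ay":0,"az":0,"grip":-1}]'; python3 go.py .512 -.24 .026 -11.4
python3 - <<'E'
from rig import manip
import cv2
cv2.imwrite("pics/w4.png",manip.get_image("wrist")["img"][:,:,::-1])
E
```

```text
clock: 7.72
position: [0.5117, -0.244, 0.1351]
ee_rot: [-0.002, 0.777, 0.63, -0.004]
contact_force: [0.7, 0.4, 0.3]
width: -0.0001
gripper_force: 0.0
clock: 7.8
position: [0.5123, -0.2394, 0.1329]
ee_rot: [-0.004, 0.777, 0.63, -0.002]
contact_force: [0.3, 0.0, 0.1]
width: -0.0004
gripper_force: 0.0
t 7.80 pos [ 0.5123 -0.2394  0.1329] w -0.0004 F [0.3 0.  0.1] | shift [-0.003  0.003  0.428]  5-row [-0.003  0.003  0.428] | turn deg [-0.5 -0.1 -0.5] share [-0.005 -0.001 -0.006]
```

View pics/w4.png

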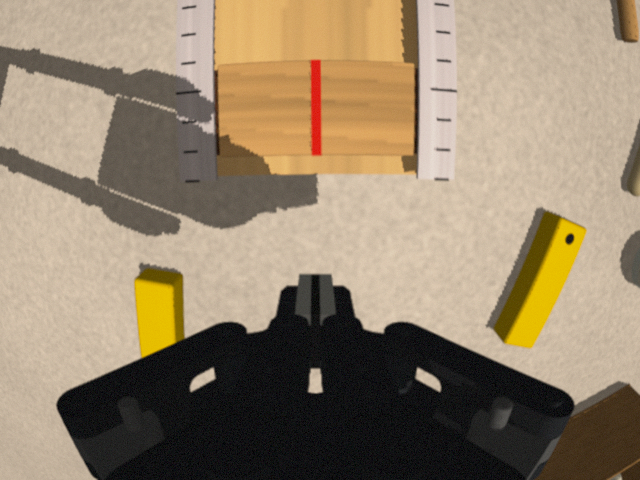

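Fingers (x≈316 px) line up with the red mark (x≈316), and the tool is clear behind the board's edge at row 175. Descend.

```bash
python3 -m jog '[{"dx":0,"dy":0,"dz":0.13,"ax":0,"ay":0,"az":-0.005,"grip":-1},{"dx":0,"dy":0,"dz":0.26,"ax":0,"ay":0,"az":-0.005,"grip":-1},{"dx":0,"dy":0,"dz":0.38,"ax":0,"ay":0,"az":-0.005,"grip":-1},{"dx":0,"dy":0,"dz":0.425,"ax":0,"ay":0,"az":-0.005,"grip":-1},{"dx":0,"dy":0,"dz":0.425,"ax":0,"ay":0,"az":-0.005,"grip":-1}]'; python3 -m jog '[{"dx":0.04,"dy":0,"dz":0,"ax":0,"ay":0,"az":0,"grip":-1},{"dx":0.08,"dy":0,"dz":0,"ax":0,"ay":0,"az":0,"grip":-1},{"dx":0.12,"dy":0,"dz":0,"ax":0,"ay":0,"az":0,"grip":-1},{"dx":0.16,"dy":0,"dz":0,"ax":0,"ay":0,"az":0,"grip":-1},{"dx":0.20,"dy":0,"dz":0,"ax":0,"ay":0,"az":0,"grip":-1}]';python3 go.py .557 -.018 .028 -11.4
```

```text
clock: 8.27
position: [0.5101, -0.2341, 0.0243]
ee_rot: [-0.007, 0.772, 0.635, -0.003]
contact_force: [-0.2, -0.4, -0.2]
width: -0.0001
gripper_force: 0.0
clock: 8.68
position: [0.5239, -0.1885, 0.0299]
ee_rot: [-0.001, 0.772, 0.635, -0.001]
contact_force: [-0.8, -3.1, 1.4]
width: 0.0002
gripper_force: 1.8
t 8.68 pos [ 0.5239 -0.1885  0.0299] w 0.0002 F [-0.8 -3.1  1.4] | shift [ 0.695 -0.002  0.007]  5-row [ 0.695 -0.002  0.007] | turn deg [-0.2  0.1  0.3] share [-0.002  0.001  0.003]
```

Contact with about 3 N, so the slide is gliding. Keep pushing at the same pace.

```bash
python3 -m jog '[{"dx":0.05,"dy":0,"dz":0,"ax":0,"ay":0,"az":0,"grip":-1},{"dx":0.1,"dy":0,"dz":0,"ax":0,"ay":0,"az":0,"grip":-1},{"dx":0.15,"dy":0,"dz":0,"ax":0,"ay":0,"az":0,"grip":-1},{"dx":0.2,"dy":0,"dz":0,"ax":0,"ay":0,"az":0,"grip":-1},{"dx":0.25,"dy":0,"dz":0,"ax":0,"ay":0,"az":0,"grip":-1}]';python3 -m jog '[{"dx":0.05,"dy":0,"dz":0,"ax":0,"ay":0,"az":0,"grip":-1},{"dx":0.1,"dy":0,"dz":0,"ax":0,"ay":0,"az":0,"grip":-1},{"dx":0.15,"dy":0,"dz":0,"ax":0,"ay":0,"az":0,"grip":-1},{"dx":0.2,"dy":0,"dz":0,"ax":0,"ay":0,"az":0,"grip":-1},{"dx":0.22,"dy":0,"dz":0,"ax":0,"ay":0,"az":0,"grip":-1}]';python3 go.py .557 -.018 .028 -11.4
```

```text
clock: 9.1
position: [0.5353, -0.1265, 0.0289]
ee_rot: [-0.002, 0.773, 0.635, -0.002]
contact_force: [-0.3, -3.5, 3.5]
width: 0.0
gripper_force: 2.1
clock: 9.52
position: [0.5457, -0.0715, 0.0285]
ee_rot: [-0.003, 0.773, 0.635, -0.001]
contact_force: [-0.5, -4.8, 3.6]
width: 0.0002
gripper_force: 2.1
t 9.52 pos [ 0.5457 -0.0715  0.0285] w 0.0002 F [-0.5 -4.8  3.6] | shift [0.219 0.003 0.002]  5-row [0.219 0.003 0.002] | turn deg [-0.3 -0.1  0.2] share [-0.004 -0.001  0.003]
```

```bash
python3 -m jog '[{"dx":0.04,"dy":0,"dz":0,"ax":0,"ay":0,"az":0,"grip":-1},{"dx":0.08,"dy":0,"dz":0,"ax":0,"ay":0,"az":0,"grip":-1},{"dx":0.11,"dy":0,"dz":0,"ax":0,"ay":0,"az":0,"grip":-1},{"dx":0.14,"dy":0,"dz":0,"ax":0,"ay":0,"az":0,"grip":-1}]';python3 -m jog '[{"dx":0.015,"dy":0,"dz":0,"ax":0,"ay":0,"az":0,"grip":-1},{"dx":0.03,"dy":0,"dz":0,"ax":0,"ay":0,"az":0,"grip":-1},{"dx":0.04,"dy":0,"dz":0,"ax":0,"ay":0,"az":0,"grip":-1}]';python3 go.py .557 -.018 .028 -11.4
```

```text
clock: 9.85
position: [0.5524, -0.0385, 0.0285]
ee_rot: [-0.002, 0.773, 0.635, -0.002]
contact_force: [0.2, -3.6, 2.2]
width: -0.0001
gripper_force: 1.9
clock: 10.1
position: [0.5543, -0.0291, 0.0285]
ee_rot: [-0.003, 0.773, 0.635, -0.002]
contact_force: [-1.4, -3.0, 1.0]
width: -0.0003
gripper_force: 1.6
t 10.10 pos [ 0.5543 -0.0291  0.0285] w -0.0003 F [-1.4 -3.   1. ] | shift [0.046 0.002 0.002]  5-row [0.046 0.002 0.002] | turn deg [-0.3 -0.   0.2] share [-0.004 -0.     0.002]
```

Small steps now until the force jumps.

```bash
python3 -m jog '[{"dx":0.01,"dy":0,"dz":0,"ax":0,"ay":0,"az":0,"grip":-1},{"dx":0.02,"dy":0,"dz":0,"ax":0,"ay":0,"az":0,"grip":-1},{"dx":0.024,"dy":0,"dz":0,"ax":0,"ay":0,"az":0,"grip":-1}]'
```

```text
clock: 10.35
position: [0.5553, -0.0237, 0.0285]
ee_rot: [-0.002, 0.773, 0.635, -0.002]
contact_force: [-1.4, -4.8, 0.7]
width: -0.0004
gripper_force: 2.4
```

```bash
python3 -m jog '[{"dx":0.01,"dy":0,"dz":0,"ax":0,"ay":0,"az":0,"grip":-1},{"dx":0.016,"dy":0,"dz":0,"ax":0,"ay":0,"az":0,"grip":-1},{"dx":0.016,"dy":0,"dz":0,"ax":0,"ay":0,"az":0,"grip":-1}]'
```

```text
clock: 10.6
position: [0.5562, -0.0196, 0.0285]
ee_rot: [-0.002, 0.773, 0.634, -0.002]
contact_force: [-0.4, -3.7, 1.0]
width: -0.0001
gripper_force: 1.7
```

```bash
python3 -m jog '[{"dx":0.01,"dy":0,"dz":0,"ax":0,"ay":0,"az":0,"grip":-1},{"dx":0.02,"dy":0,"dz":0,"ax":0,"ay":0,"az":0,"grip":-1},{"dx":0.02,"dy":0,"dz":0,"ax":0,"ay":0,"az":0,"grip":-1}]'
```

```text
clock: 10.85
position: [0.5567, -0.0176, 0.0286]
ee_rot: [-0.001, 0.772, 0.636, -0.004]
contact_force: [-3.1, -13.3, 0.1]
width: -0.0002
gripper_force: 6.8
```

```bash
python3 - <<'E'
from rig import manip
import cv2
from h import *
d=manip.get_image("scene");im=d["img"];cv2.imwrite("pics/s5.png",cv2.resize(im[170:330,180:460,::-1],None,fx=2.5,fy=2.5))
for c,s,p in blobs(im,lambda h,s,v:((h<6)|(h>174))&(s>140)&(v>80),15):
    if s[4]<600: print(c,s[4],rect(ray(d,p,.051)))
E
```

```text
[333.74390244 250.14634146] 82 (array([563.5,  22.1]), 55.3, 4.2, 77.5)
```

View pics/s5.png

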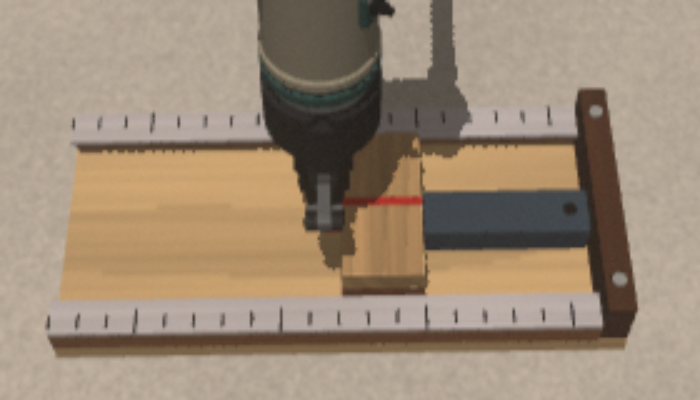

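The force rose to 13 N and the slide is measured at board y ≈ 31 mm. The picture shows the stone snug between slide and stop. Back off, lift and hand in.

```bash
python3 -m jog '[{"dx":-0.04,"dy":0,"dz":0,"ax":0,"ay":0,"az":0,"grip":-1},{"dx":-0.1,"dy":0,"dz":0,"ax":0,"ay":0,"az":0,"grip":-1},{"dx":-0.2,"dy":0,"dz":-0.1,"ax":0,"ay":0,"az":0,"grip":-1},{"dx":-0.25,"dy":0,"dz":-0.25,"ax":0,"ay":0,"az":0,"grip":-1},{"dx":-0.25,"dy":0,"dz":-0.4,"ax":0,"ay":0,"az":0,"grip":-1}]'; python3 -m jog '[{"dx":0,"dy":0,"dz":0,"ax":0,"ay":0,"az":0,"grip":-1},{"dx":0,"dy":0,"dz":0,"ax":0,"ay":0,"az":0,"grip":-1}]'
python3 - <<'E'
from rig import manip
from h import *
d=manip.get_image("scene");im=d["img"]
for c,s,p in blobs(im,lambda h,s,v:((h<6)|(h>174))&(s>140)&(v>80),15):
    if s[4]<600: print(c,s[4],rect(ray(d,p,.051)))
print(manip.sign_off())
E
```

```text
clock: 11.32
position: [0.5445, -0.0772, 0.1286]
ee_rot: [-0.004, 0.774, 0.633, -0.002]
contact_force: [0.8, 0.3, -0.3]
width: -0.0
gripper_force: 0.0
clock: 11.48
position: [0.5477, -0.076, 0.1312]
ee_rot: [-0.0, 0.773, 0.634, 0.001]
contact_force: [-0.0, -0.2, -0.0]
width: 0.0001
gripper_force: 0.0
[332.31914894 250.03191489] 94 (array([563.3,  21.2]), 57.0, 4.2, 77.5)
the job is handed in; nothing more can be done
None
```

The whetstone lies flat along the red line, held snugly between slide and stop (slide at board y ≈ 30 mm, tight is 31); the clay bar was left alone and the job was handed in at about 11.5 s, with no verdict returned.

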